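Move the last wear-test disc from the drying stand into the cassette

TASK

One cleaned steel disc is left on the upper ledges of the drying stand, too deep in to be gripped: push it out from behind until it can be taken by its edge, then slide it into the one empty slot of the five-slot cassette, press it fully home against the rear rods and let go. Do not let the disc fall, do not shove or tip the stand or the cassette, and leave the other discs and the things on the bench where they are.

Things in the scene. Friction and masses are not known exactly. Their poses are not given: they have to be found in the camera images.
- disc_c (a point): centre (half-way up) of the disc to move: a plain ground steel disc 60 mm in diameter, 6 mm thick, about 0.13 kg, with an 8 mm dark bore in the middle; it lies level, z is its axis. At the start it is fully home on the upper ledges of the drying stand, held by nothing but friction.
- stand_place (a point): centre of a disc fully home on the drying stand's upper ledges, 89 mm above the bench; where the disc is at the start. Has the stand's axes: +y goes into the stand, its mouth looks to -y, its open back to +y, x across, z up.
- stand: drying stand, steel, loose on the bench (about 1.9 kg; a push over 8 N may move it). Origin under the home disc's centre, axes as stand_place. Base 112 (x) x 96 x 20 mm high. Two levels of ledges, tops 41 and 86 mm above the bench. Flat clear cover 92 (x) x 62 mm (y -30 to +32), 3 mm thick, underside at 136 mm, knob on it up to 159 mm.
- stand_mouth (a point): middle between the front ends of the stand's upper ledges, on their top, at y = -30 mm (below the front rim of a home disc). A level is two flat ledges 3 mm thick, at x = +-20 to +-28 mm, y = -30 to +32 mm; the 40 mm between them is open front to back. A disc pushed forward tips off once its centre passes this point; with its centre 4 to 8 mm behind it, it rests and can be gripped.
- stand_back (a point): middle between the stand's two rear stop rods, at the height of the home disc's centre. Upright 8 mm rods: stop rods at x = +-25, y = +23.7 mm (42 mm free between them for a push from behind; the home disc's rim touches them) and guide rods at x = +-36, y = -3 mm (2 mm side play). In front of the guide rods the sides are open: there a disc can be held across its diameter.
- empty_slot (a point): centre of a disc fully home in the empty slot (third of five) of the cassette, 89 mm above the bench. Has the cassette's axes: +y goes in, the mouth looks to -y, x across, z up.
- cassette: aluminium cassette, loose (about 1.1 kg empty; a push over 6 N may move it). Origin under the home discs' centre. Base, rods, cover and the ledges' x and y are as on the stand, but it has five levels, ledge tops 50, 68, 86, 104 and 122 mm above the bench (18 mm pitch, 15 mm free height), cover underside at 140 mm, knob up to 163 mm. The four other levels hold equal discs, fully home.
- racked1_c (a point): centre of the disc in the lowest slot of the cassette, same 60 x 6 mm disc; stays
- racked2_c (a point): centre of the disc in the second slot from below; stays
- racked4_c (a point): centre of the disc in the fourth slot from below; stays
- racked5_c (a point): centre of the disc in the top slot; stays
- bottle_c (a point): bystander: centre of a bottle 52 mm in diameter and 110 mm high, standing on the bench
- spanner: bystander: a 160 mm steel spanner lying on the bench; origin at its middle, x along it
- dish: bystander: white ceramic dish 90 mm across, 22 mm high; origin at the centre of its underside
Things that resemble listed ones, but are neither listed nor needed, are in the scene too. Leave any turquoise look-alike of the part that bears racked2_c alone. Leave any blue or orange look-alike of the part that bears disc_c alone.

How it is judged:
By the outcome, as a careful person would: the job done as asked, in the order asked, and still so for the second after the job is handed in, with the robot touching nothing.
It also fails if it takes over 64 s, if anything falls off the work surface, if the arm or the gripper's body presses on something with over 40 N, if the wrist force passes 120 N, or if a joint passes its speed limit or range.

ROBOT

A 6-joint arm with a two-finger parallel gripper is mounted at the origin on the work surface. World frame = base frame: x ahead of the robot, y to its left, z up, the work surface at z = 0. Lengths are in m, angles in degrees, forces in N, time in s.
With the tool pointing down it reaches from about 0.35 to 0.875 m from the base axis. Payload 4.2 kg.
Tool frame: the origin (TCP) lies midway between the tips of the shut fingers; the grasp point (between the pads) lies 19 mm behind it; z points along the fingers, y is the line along which they close (so a half turn about z gives the same grasp; the last joint's range is limited). The gripper opens to 87 mm and grips with 3 to 60 N. Pads are 19 mm wide; open, the fingers measure 117 mm over their backs; the gripper's body (75 mm by 190 mm) begins 51 mm behind the grasp point.
Start: joints at [80.191, 22.042, 0.453, 0, -68.411, -14.817], TCP at [0.26, 0.568, 0.223] pointing down, gripper open.
Joint ranges: [-179.83, 179.83], [-69.29, 118.12], [-61.27, 80.66], [-181.25, 117.63], [-171.15, -9.14], [-177.46, 177.46]. Speed limits (degrees/s): [159.86, 159.86, 180, 180, 180, 180].

INTERFACE

Orientations are given as [roll, pitch, yaw] about the fixed x, y, z axes, in that order (R = Rz(yaw) Ry(pitch) Rx(roll)).
In Python, from workcell import env gives the robot as it stands. The module is installed in compiled form; this text tells all that it offers. Calls block until the motion is done:
- env.goto(position, orientation): joint-space move of the TCP to a pose.
- env.move_straight(position, rotation=None, rate=0.15, force_limit=None): straight line of the TCP; rotation=None keeps the orientation; rate is the mean speed in m/s. With force_limit (N) it stops when the force on the tool has changed by that much, and returns True; else False.
- env.set_joints(angles): joint-space move.
- env.gripper_to(opening, grasp_force=None): opening from 0.0 (shut) to 1.0 (fully open); grasp_force is the grip in N (None keeps the last); returns when the fingers have stopped.
- env.dwell(seconds).
- env.inverse_kinematics(position, orientation): joint angles nearest the present ones, or None.
- env.read_state(): the state.
- env.grab_frame(name): name is "scene" or "top"; returns a dict with "image" (400x640x3 uint8, blue, green, red), "fx", "fy", "cx", "cy" (pixels), "D" ([k1, k2, p1, p2, k3] as OpenCV has them; the pictures are not rectified), "position" and "orientation" of the camera in the world. Camera axes: x right, y up, looking along -z (the intrinsics and any distortion apply to the point x, -y, -z); pixel columns grow to the right and rows downward; lengths in m; the calibration is good to about 2 mm. A picture is of the moment at which its call begins. There is no depth.
A pose or a line that the arm cannot do raises env.Unreachable and nothing moves.
- env.close_job(): hands the job in; it is judged then, once.
Trained networks look in a picture, given as the dict that the camera call returned (one of the last four; its "shot" number tells which), for a name from the list of things; names that differ only in an ending like _2 or _b are one class to them, and where a whole thing is asked for, a point or a joint stands for the part that bears it (a point fixed in the world has none). Each returns a list of dicts, best first, with "score" (0 to 1); they miss things now and then, are a little off and sometimes report something else, mostly with a low value. They report only what shows in the picture. A call takes as long as a camera call. They do not tell look-alikes from the thing itself.
- env.search_frame(picture, thing): "xyz" ([x, y, z] in m, in world coordinates, good to about 4 mm: the middle of the surface that is visible of it).
- env.trace(picture, thing): "mask" (400x640 bool, what is visible of it).
The state is a dict: "clock": time; "joint_positions": joint angles; "qvel": joint speeds; "joint_torque": joint torques, N m; "position": TCP position; "tool_rot": TCP orientation; "force": force on the tool from outside, world axes, zero at the start; "wrist_torque": the same for the moment, N m; "opening": opening from 0.0 (shut) to 1.0 (fully open); "finger_force": force on a finger pad.
Only numpy, scipy, OpenCV 4.12 (cv2) and the standard library are available. Lean on these libraries where they do the work, as an engineer would, in place of code of your own. Each camera call takes 0.05 s, during which the arm holds its last target. There are 200 camera calls.

## Working session

There is one attempt and no reset: what is moved stays moved. The work goes in short steps, each a Python script; the robot and the scene stay as the last script left them, time stands still between calls to the robot, and variables do not carry over. Pictures are saved under pics/ and viewed, at most 10 in all, crops included, and the job is handed in when it is done.

```bash
mkdir -p pics; ls
python3 - <<'E'
from workcell import env
import cv2,numpy as np,pickle
P={}
for n in ("scene","top"):
    p=env.grab_frame(n);P[n]=p;cv2.imwrite(f"pics/{n}0.png",p["image"])
    print(n,p["position"],p["orientation"],p["fx"],p["fy"],p["cx"],p["cy"],p["D"])
    for t in ["disc_c","stand","cassette","racked2_c","bottle_c","spanner","dish","stand_mouth","stand_back","empty_slot","stand_place"]:
        try: print(t,[(np.round(d["xyz"],3).tolist(),round(d["score"],2)) for d in env.search_frame(p,t)][:6])
        except Exception as e: print(t,e)
pickle.dump(P,open("p0.pkl","wb"))
print(env.read_state())
E
```

```text
pics
scene [ 0.99533265 -0.58472012  0.74983817] [46.94793879 -0.97724241 34.05119479] 445.0671031758484 445.0671031758484 311.6171408758182 201.17184587260653 [-0.03650038  0.          0.          0.          0.        ]
disc_c [([0.626, 0.158, 0.008], 0.92), ([0.496, 0.158, 0.092], 0.78), ([0.476, 0.297, 0.001], 0.54), ([0.496, 0.155, 0.018], 0.15)]
stand [([0.489, 0.157, 0.02], 0.8)]
cassette [([0.482, -0.192, 0.058], 0.74), ([0.493, -0.182, 0.065], 0.6)]
racked2_c [([0.582, -0.247, 0.009], 0.93), ([0.488, -0.287, 0.0], 0.57), ([0.472, -0.184, 0.076], 0.52), ([0.743, 0.082, 0.064], 0.27), ([0.728, -0.065, 0.013], 0.19)]
bottle_c []
spanner [([0.58, 0.021, 0.003], 0.97)]
dish [([0.731, -0.067, 0.009], 0.6)]
stand_mouth [([0.491, 0.157, 0.023], 0.63), ([0.579, 0.024, 0.006], 0.6)]
stand_back []
empty_slot [([0.495, -0.176, 0.07], 0.87)]
stand_place [([0.496, 0.153, 0.018], 0.85), ([0.493, -0.18, 0.067], 0.57)]
top [0.48649487 0.00170265 0.80404104] [  8.63746468  -0.56915838 -90.26244094] 371.99681684683594 371.99681684683594 320.31412883460763 195.56645664156034 [-0.08547293  0.   
[... 609 characters left out ...]
1], 0.71)]
{'clock': 1.2, 'joint_positions': array([ 8.01902312e+01,  2.20407797e+01,  4.52356143e-01, -1.40014296e-03,
       -6.84116960e+01, -1.48174230e+01]), 'qvel': array([ 0.04017619, -0.0036842 ,  0.08725492,  0.04025448, -0.0802533 ,
       -0.05392758]), 'joint_torque': array([-1.34293903e-03, -3.90474308e+01,  1.87626457e+01,  4.22463298e+00,
        1.55114225e-02, -2.33292707e-05]), 'position': array([0.26039826, 0.56813782, 0.22255409]), 'tool_rot': array([ 1.79999552e+02,  1.22806936e-03, -2.46277069e+01]), 'force': array([ 0.27821336,  0.71286269, -1.18169607]), 'wrist_torque': array([ 0.03248127, -0.04469678,  0.05536135]), 'finger_force': 0.0, 'opening': 1.0006256754027927}
```

View pics/scene0.png

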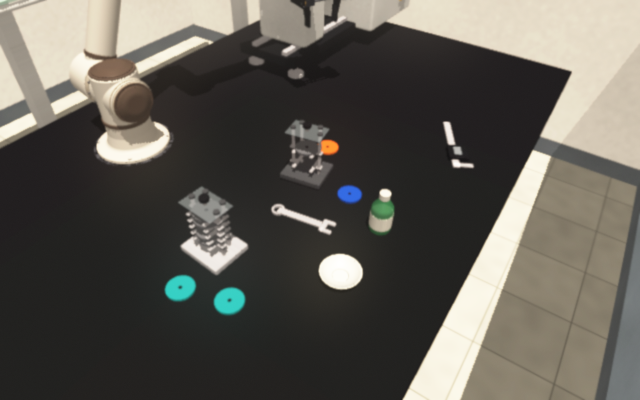

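View pics/top0.png

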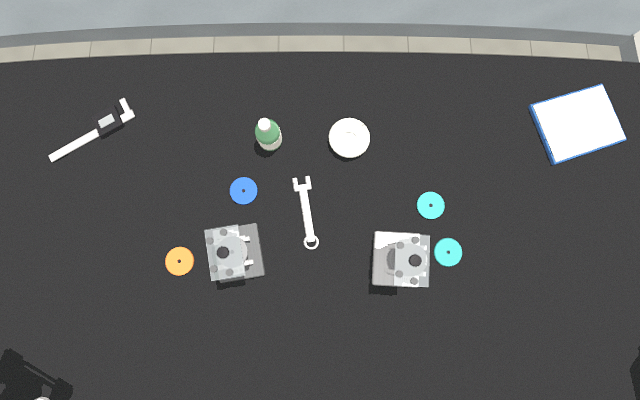

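Picture: the stand is at about (307,150) in scene and (235,252) in top. The cassette is at (210,230) in scene and (402,260) in top. The blue and orange discs and the two turquoise discs lie on the bench as look-alikes. Next I enlarge both racks to find the mouth directions.

Run:
```python
import cv2,pickle,numpy as np
P=pickle.load(open("p0.pkl","rb"))
c=lambda n,x,y:cv2.resize(P[n]["image"][y:y+75,x:x+100],(400,300),interpolation=cv2.INTER_CUBIC)
im=np.vstack([np.hstack([c("top",185,215),c("top",350,222)]),np.hstack([c("scene",260,115),c("scene",165,185)])])
im=np.clip(im.astype(float)*1.3+10,0,255).astype(np.uint8)
cv2.imwrite("pics/crop1.png",im)
```

```text
(no output)
```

View pics/crop1.png

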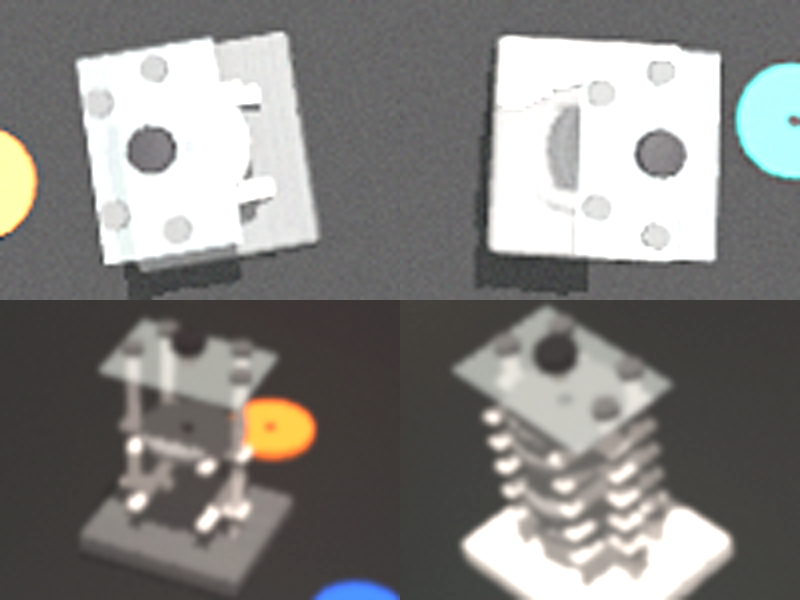

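Crop: in the top view the closely spaced stop rods sit on the left (+y world) side of both racks, stand at crop (100,103) and (115,215), cassette at (600,93) and (596,208). Both mouths therefore look to about -y world. The scene crop shows the dark-bored steel disc on the stand's upper ledges at (187,428), and it is the only such disc there. The blue, orange and turquoise discs lie on the bench.

I fit the rack poses from the rod tops and cover corners.

```bash
cat > h.py <<'E'
import cv2,numpy as np
from scipy.spatial.transform import Rotation as R
from scipy.optimize import least_squares
def proj(p,X):
    W=R.from_euler('xyz',p["orientation"],degrees=True).as_matrix()
    c=(np.atleast_2d(X)-p["position"])@W*[1,-1,-1]
    K=np.array([[p["fx"],0,p["cx"]],[0,p["fy"],p["cy"]],[0,0,1]])
    return cv2.projectPoints(c,np.zeros(3),np.zeros(3),K,np.array(p["D"]))[0][:,0]
def world(q,X):
    c,s=np.cos(q[2]),np.sin(q[2]); X=np.atleast_2d(X)
    return np.c_[q[0]+c*X[:,0]-s*X[:,1],q[1]+s*X[:,0]+c*X[:,1],X[:,2]]
E
python3 - <<'E'
from h import *
import pickle
P=pickle.load(open("p0.pkl","rb"))
def o(c,off,sub): return (np.array(c,float)-sub+.5)/4-.5+off
def rods(z): return np.array([[25,23.7,z],[-25,23.7,z],[36,-3,z],[-36,-3,z]])/1e3
def cov(z): return np.array([[46,32,z],[46,-30,z],[-46,32,z],[-46,-30,z]])/1e3
D={"stand":{"top":(np.r_[rods(138),cov(139)],o([[100,103],[115,215],[153,68],[177,230],[77,62],[213,38],[104,264],[243,248]],[185,215],[0,0])),
 "scene":(cov(139),o([[278,357],[245,402],[147,318],[100,368]],[260,115],[0,300]))},
"cassette":{"top":(np.r_[rods(142),cov(143)[[1,3]]],o([[600,93],[596,208],[661,72],[655,236],[720,52],[716,262]],[350,222],[400,0])),
 "scene":(cov(143),o([[672,384],[575,455],[547,307],[453,372]],[165,185],[400,300]))}}
for k,g in {"stand":[.49,.15,0],"cassette":[.48,-.17,0]}.items():
    for v in (["top"],["scene"],["top","scene"]):
        f=lambda q:np.concatenate([(proj(P[n],world(q,D[k][n][0]))-D[k][n][1]).ravel() for n in v])
        s=least_squares(f,g,loss="soft_l1"); print(k,v,s.x[:2].round(4),np.degrees(s.x[2]).round(2)); print(f(s.x).round(1))
from workcell import env
# reach check
q={"stand":[.485,.15,0],"cassette":[.48,-.17,0]}
for t in (0,15,30,45):
    e=lambda d:R.from_matrix(np.array([[1,0,0],[0,d*np.cos(np.radians(t)),0],[0,-np.sin(np.radians(t)),0]])@np.eye(3)) 
    for nm,yy,d in (("push",.16,-1),("grip",.14,1),("place",-.19,1),("press",-.21,1)):
        z=np.array([0,d*np.cos(np.radians(t)),-np.sin(np.radians(t))])
        for sx in (1,-1):
            y=np.array([sx,0,0.]);M=np.c_[np.cross(y,z),y,z]
            j=env.inverse_kinematics([.485,yy,.085],R.from_matrix(M).as_euler('xyz',degrees=True).tolist())
            print(t,nm,sx,None if j is None else np.round(j).astype(int).tolist())
E
```

```text
stand ['top'] [0.4861 0.1652] 9.32
[ 0.2  0.2  0.1  0.1  0.8  0.4  0.3  0.2 -0.2 -0.5 -0.2 -0.1 -0.3  0.5
 -0.5 -1.1]
stand ['scene'] [0.4876 0.1672] 10.49
[ 0.8 -1.2 -0.7  1.  -0.5 -0.1  0.4  0.1]
stand ['top', 'scene'] [0.4864 0.1654] 9.46
[ 0.1  0.   0.  -0.1  0.6  0.2  0.2 -0.  -0.4 -0.6 -0.4 -0.3 -0.4  0.4
 -0.6 -1.4  0.1 -0.8 -1.9  1.3 -0.9 -0.1 -0.5  0. ]
cassette ['top'] [ 0.4713 -0.168 ] -3.63
[-0.   0.1  0.1 -0.2 -0.3 -0.   0.1 -0.1  0.1  0.2 -0.1 -0. ]
cassette ['scene'] [ 0.4722 -0.1699] -4.54
[-0.   0.4  0.4  0.1 -0.  -0.  -0.4 -0.4]
cassette ['top', 'scene'] [ 0.4714 -0.1685] -4.02
[ 0.3 -0.   0.2 -0.3  0.1 -0.1  0.2 -0.1  0.6  0.2  0.  -0.   0.2 -0.4
  0.9 -0.6 -0.1 -0.5 -0.2 -0.8]
0 push 1 [55, 56, -20, 36, -101, 98]
0 push -1 [55, 56, -20, 36, -101, -82]
0 grip 1 [-15, 50, -10, -77, -98, -120]
0 grip -1 [-15, 50, -10, -77, -98, 60]
0 place 1 [-39, 57, 14, -61, -118, -130]
0 place -1 [-39, 57, 14, -61, -118, 50]
0 press 1 [-41, 57, 17, -61, -120, -131]
0 press -1 [-41, 57, 17, -61, -120, 49]
15 push 1 [55, 49, -21, 34, -91, 101]
15 push -1 [55, 49, -21, 34, -91, -79]

[... 302 characters left out ...]
2, -23, 31, -81, -75]
30 grip 1 [-6, 32, -13, -64, -73, -137]
30 grip -1 [-6, 32, -13, -64, -73, 43]
30 place 1 [-34, 42, 7, -46, -96, -133]
30 place -1 [-34, 42, 7, -46, -96, 47]
30 press 1 [-35, 43, 9, -46, -97, -133]
30 press -1 [-35, 43, 9, -46, -97, 47]
45 push 1 [51, 34, -25, 28, -71, 110]
45 push -1 [51, 34, -25, 28, -71, -70]
45 grip 1 [2, 25, -15, -53, -62, -150]
45 grip -1 [2, 25, -15, -53, -62, 30]
45 place 1 [-29, 35, 1, -39, -83, -137]
45 place -1 [-29, 35, 1, -39, -83, 43]
45 press 1 [-30, 36, 3, -38, -85, -137]
45 press -1 [-30, 36, 3, -38, -85, 43]<sys>:0: UserWarning: Gimbal lock detected. Setting third angle to zero since it is not possible to uniquely determine all angles.
```

```bash
cat >> h.py <<'E'
ST=[.4862,.1653,np.radians(9.4)]; CA=[.4713,-.1683,np.radians(-3.8)]
def pose(q,X,t,d):
    """TCP pose: X in rack frame (m), tool tilted t deg below level, d=+1 pointing into rack, -1 out of it"""
    t=np.radians(t); z=np.array([0,d*np.cos(t),-np.sin(t)]); y=np.array([-1.,0,0])
    M=R.from_euler('z',q[2]).as_matrix()@np.c_[np.cross(y,z),y,z]
    return world(q,X)[0],R.from_matrix(M).as_euler('xyz',degrees=True)
E
cat > a.py <<'E'
from h import *
from workcell import env
def st(l): s=env.read_state();print(l,round(s["clock"],1),s["position"].round(4),s["force"].round(1),round(s["opening"],3))
env.gripper_to(0)
p,o=pose(ST,[0,.11,.15],15,-1); print(p,o)
env.goto(p,o);st("hover")
env.move_straight(pose(ST,[0,.06,.089],15,-1)[0],rate=.1);st("behind")
r=env.move_straight(pose(ST,[0,.0053,.089],15,-1)[0],rate=.03,force_limit=5);st(("pushed",r))
cv2.imwrite("pics/s1.png",cv2.resize(env.grab_frame("scene")["image"][105:195,250:370],(800,600),interpolation=cv2.INTER_CUBIC))
E
python3 a.py
```

```text
[0.46823414 0.27382294 0.15      ] [180.  -75.  -80.6]
hover 4.1 [0.4683 0.2746 0.1505] [-0.8  0.7  0.8] 0.003
behind 5.0 [0.4766 0.225  0.0892] [-0.6  0.9  0.5] 0.004
('pushed', False) 7.0 [0.4853 0.1706 0.089 ] [0.3 0.2 0.7] 0.002
```

View pics/s1.png

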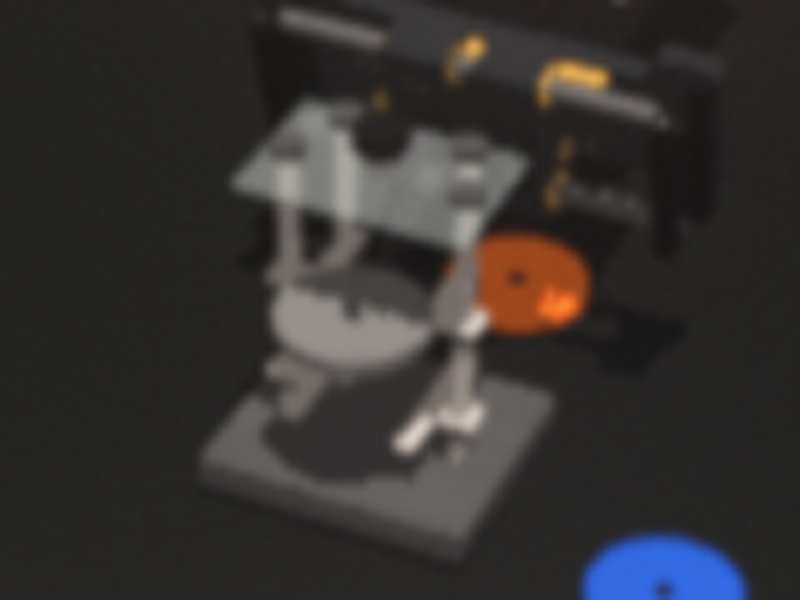

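The disc now protrudes level in front of the ledges, bore at crop (352,308), front rim at (350,370); the stand looks unmoved. I back out and compare the bore with the model.

```bash
cat > b.py <<'E'
from h import *
from workcell import env
from a2 import st
p=env.grab_frame("scene")
env.move_straight(pose(ST,[0,.12,.089],15,-1)[0],rate=.15)
env.move_straight(pose(ST,[0,.12,.30],15,-1)[0],rate=.3);st("up")
p=env.grab_frame("scene")
t=np.array([250+352/6.667-.4,105+308/6.667-.4])
s=least_squares(lambda v:proj(p,world(ST,[v[0],v[1],.092]))[0]-t,[0,-.025]);print("bore in stand frame",s.x)
print([ (d["xyz"],d["score"]) for d in env.search_frame(p,"disc_c")])
m=[d["mask"] for d in env.trace(p,"disc_c")]
th=np.linspace(0,6.28,60)
for k in m:
    c=np.argwhere(k).mean(0)[::-1];print("mask",k.sum(),c)
# overlay of expected disc (y=-25.5) and ledges/base on the picture
b=p["image"][105:195,250:370];im=cv2.resize(b,(800,600),interpolation=cv2.INTER_CUBIC)
def dr(X,col):
    u=((proj(p,world(ST,X))-[250,105]+.5)*6.667).astype(int);cv2.polylines(im,[u],True,col,1)
for z in(.086,.092):dr(np.c_[.03*np.cos(th),-.0255+.03*np.sin(th),0*th+z],(0,255,0))
dr([[.046,.032,.139],[.046,-.03,.139],[-.046,-.03,.139],[-.046,.032,.139]],(0,0,255))
for x in(.02,-.028):dr([[x,-.03,.086],[x+.008,-.03,.086],[x+.008,.032,.086],[x,.032,.086]],(0,255,255))
dr([[.056,.048,.02],[.056,-.048,.02],[-.056,-.048,.02],[-.056,.048,.02]],(255,0,0))
cv2.imwrite("pics/s2.png",np.clip(im*1.4,0,255))
E
sed -n 3p a.py > a2.py; sed -i '1i from workcell import env' a2.py; python3 b.py
```

```text
up 8.8 [0.4663 0.2828 0.2986] [ 0.8  0.1 -0. ] 0.005
bore in stand frame [-5.52437735e-05 -2.29544742e-02]
[([0.6249, 0.1588, 0.0057], 0.76), ([0.4962, 0.1368, 0.0915], 0.71), ([0.7432, 0.0828, 0.0613], 0.64), ([0.4741, 0.2966, -0.0004], 0.49)]
mask 376 [301.98138298 153.60106383]
mask 350 [349.09714286 194.30857143]
mask 196 [328.72959184 147.37244898][ WARN:0@6.840] global loadsave.cpp:1063 imwrite_ Unsupported depth image for selected encoder is fallbacked to CV_8U.
```

View pics/s2.png

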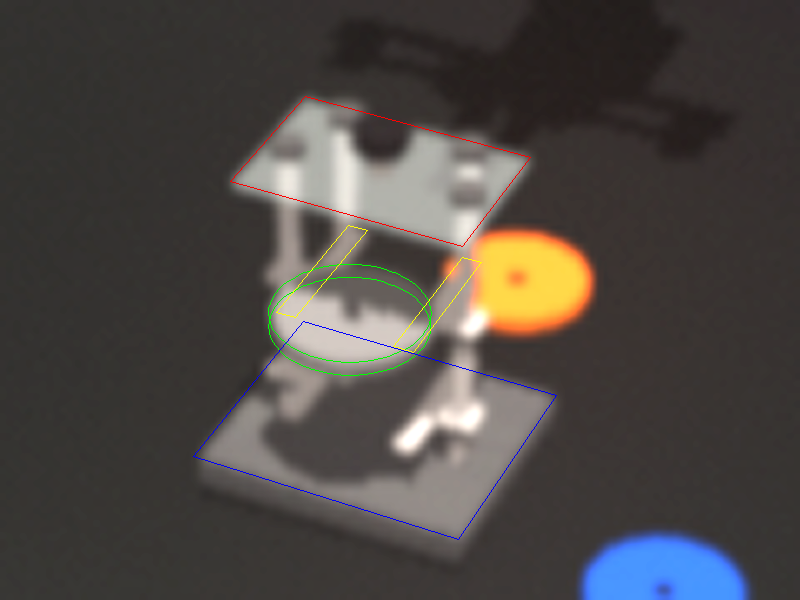

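The overlay fits: cover, base and disc outline at y about -25 mm all agree to about 1 mm. Next I grip the disc from the front.

```bash
cat > c.py <<'E'
from h import *
from workcell import env
from a2 import st
T=40;y0,z0=-.016,.089-.0077
P=lambda y,z:pose(ST,[0,y,z],T,1)[0]
env.goto(*pose(ST,[0,y0-.09,z0+.16],T,1));st("front high")
env.gripper_to(1.0)
env.move_straight(P(y0-.0766,z0+.0643),rate=.15)
r=env.move_straight(P(y0,z0),rate=.06,force_limit=5);st(("at",r))
if not r:
    env.gripper_to(0.5,12);st("grip");print(env.read_state()["finger_force"])
p=env.grab_frame("scene")
cv2.imwrite("pics/s3.png",cv2.resize(p["image"][75:195,240:400],(800,600),interpolation=cv2.INTER_CUBIC))
E
python3 c.py
```

```text
front high 10.4 [0.503  0.0615 0.2405] [ 0.   0.1 -0.1] 0.008
('at', False) 14.5 [0.489  0.1493 0.0815] [ 0.2 -0.3 -0.1] 0.999
grip 15.1 [0.4889 0.1495 0.0813] [-0.5  0.5  0.2] 0.678
12.000007331371307
```

View pics/s3.png

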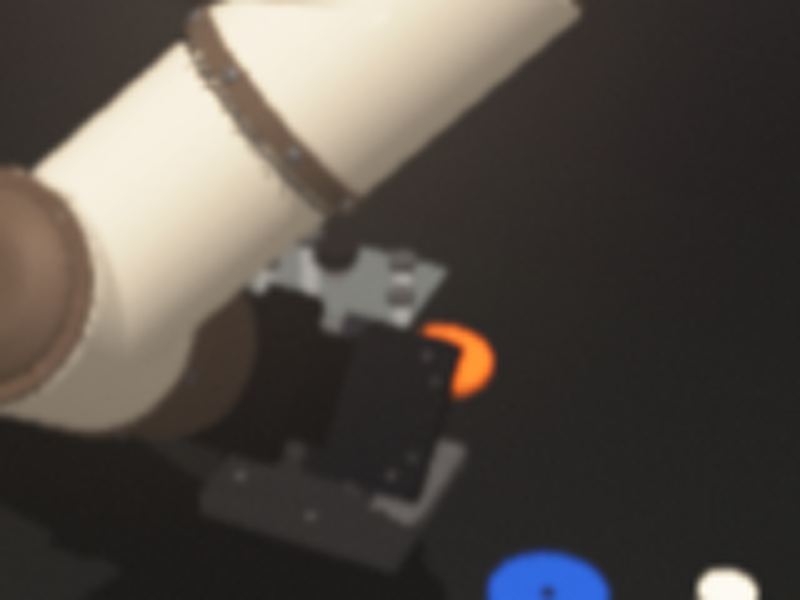

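The gripper hides the disc in this view. The opening reads 59 mm at 12 N, so it is held near its diameter. I lift it, draw back and look again.

```bash
cat > d.py <<'E'
from h import *
from workcell import env
from a2 import st
T=40;y0,z0=-.016,.089-.0077
P=lambda y,z:pose(ST,[0,y,z],T,1)[0]
env.move_straight(P(y0,z0+.005),rate=.03);st("lift")
env.move_straight(P(y0-.06,z0+.007),rate=.06);st("back")
env.move_straight(P(y0-.07,z0+.16),rate=.15);st("up")
p=env.grab_frame("scene");q=env.grab_frame("top")
f=lambda i,x,y:cv2.resize(i[y:y+120,x:x+100],(400,480),interpolation=cv2.INTER_CUBIC)
c=proj(p,env.read_state()["position"])[0].astype(int);d=proj(q,env.read_state()["position"])[0].astype(int);print(c,d)
cv2.imwrite("pics/s4.png",np.clip(np.hstack([f(p["image"],c[0]-50,c[1]-60),f(q["image"],d[0]-50,d[1]-60)])*1.4,0,255).astype(np.uint8))
E
python3 d.py
```

```text
lift 15.5 [0.4889 0.1495 0.0865] [ 0.3 -0.3 -1.6] 0.681
back 16.6 [0.4985 0.0906 0.0883] [ 0.2  0.1 -1.7] 0.681
up 17.8 [0.4997 0.0806 0.2402] [ 0.5 -0.4 -1.5] 0.679
[289 110] [264 243]
```

View pics/s4.png

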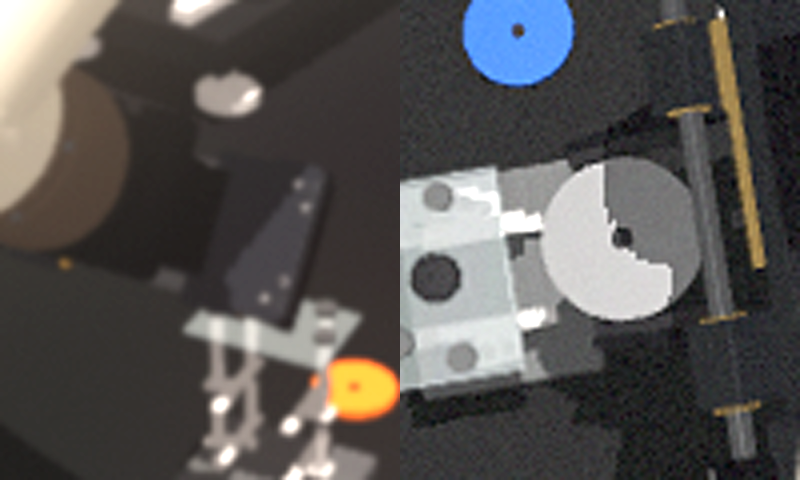

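Bore at crop (622,237) in the top view; the disc appears as a near-round circle, so it is held about level and well clear. I locate it relative to the tool, then carry it over to a point in front of the cassette.

```bash
cat > e.py <<'E'
from h import *
from workcell import env
from a2 import st
q=env.grab_frame("top");tp=env.read_state()["position"]
F=[tp[0],tp[1],ST[2]]
g=cv2.cvtColor(cv2.resize(q["image"][183:303,214:314],None,fx=4,fy=4,interpolation=cv2.INTER_CUBIC),cv2.COLOR_BGR2GRAY)
E=np.array([[543,240],[703,240],[622,157],[622,320],[565,182],[565,298]],float)-[400,0]
px=(E+.5)/4-.5+[214,183]; b=(np.array([222,237])+.5)/4-.5+[214,183]
zt=tp[2]+.0077
for tilt in (0,4,8,12,-4,-8):
    a=np.radians(tilt);th=np.linspace(0,2*np.pi,400)
    def circ(v,r=.03,h=.003):
        X=np.c_[v[0]+r*np.cos(th),v[1]+r*np.sin(th)*np.cos(a)-h*np.sin(a),tp[2]+.0077+r*np.sin(th)*np.sin(a)+h*np.cos(a)]
        return proj(q,world(F,X))
    f=lambda v:np.r_[np.min(np.linalg.norm(px[:,None]-circ(v)[None],axis=2),1),circ(v,0)[0]-b]
    s=least_squares(f,[0,-.01],diff_step=1e-2);print(tilt,s.x.round(4),s.cost.round(3))
# go over the cassette to in front of it
T=40
env.move_straight(pose(ST,[0,-.086,.30],T,1)[0],rate=.2)
env.goto(*pose(CA,[0,-.15,.30],T,1));st("front of cassette high")
env.move_straight(pose(CA,[0,-.10,.0853],T,1)[0],rate=.15);st("front")
p=env.grab_frame("scene");q=env.grab_frame("top");tp=env.read_state()["position"]
f=lambda i,x,y:cv2.resize(i[y:y+120,x:x+100],(400,480),interpolation=cv2.INTER_CUBIC)
c=proj(p,tp)[0].astype(int);d=proj(q,tp)[0].astype(int);print(c,d)
cv2.imwrite("pics/s5.png",np.clip(np.hstack([f(p["image"],c[0]-50,c[1]-60),f(q["image"],d[0]-50,d[1]-60)])*1.4,0,255).astype(np.uint8))
E
python3 e.py
```

```text
0 [-0.0002 -0.009 ] 0.152
4 [-0.0003 -0.0089] 0.227
8 [-0.0003 -0.0087] 0.281
12 [-0.0004 -0.0085] 0.273
-4 [-0.0002 -0.0089] 0.122
-8 [-0.0002 -0.009 ] 0.303
front of cassette high 19.9 [ 0.462  -0.3169  0.3002] [-0.1 -0.1 -0.4] 0.68
front 21.5 [ 0.465  -0.2686  0.0861] [ 0.1  0.4 -1.4] 0.678
[170 252] [456 261]
```

View pics/s5.png

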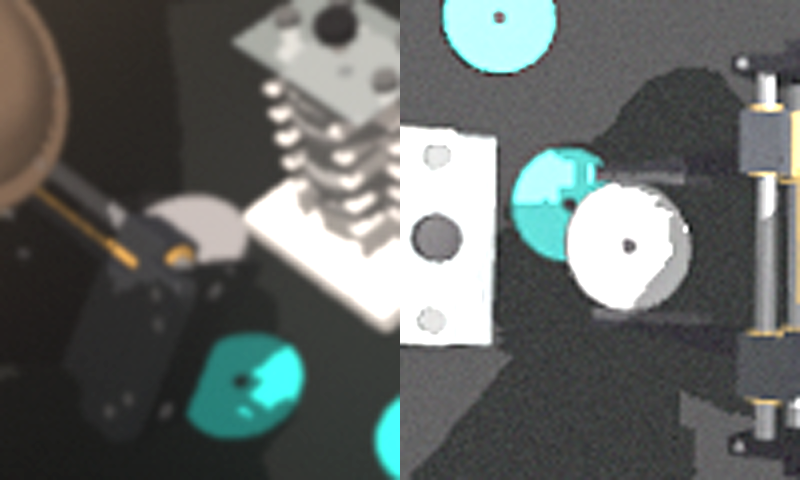

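Scene crop shows the disc level at (200,225); the top crop has its bore at (628,246), clear of the turquoise disc, which lies on the bench below. The disc centre is 9 mm behind the TCP with no tilt. I insert it now.

```bash
cat > f.py <<'E'
from h import *
from workcell import env
from a2 import st
T=40
P=lambda y,z:pose(CA,[.0002,y,z],T,1)[0]
env.move_straight(P(-.075,.0838),rate=.05);st("line up")
r=env.move_straight(P(-.016,.0838),rate=.03,force_limit=3);st(("in",r))
if not r:
    r=env.move_straight(P(-.016,.0815),rate=.02,force_limit=3);st(("down",r))
    env.gripper_to(.85);st("open")
    env.move_straight(P(-.10,.0815),rate=.1);st("out")
    env.move_straight(P(-.15,.20),rate=.2)
p=env.grab_frame("scene")
b=p["image"][175:280,165:265];im=np.clip(cv2.resize(b,(570,600),interpolation=cv2.INTER_CUBIC)*1.2,0,255).astype(np.uint8)
cv2.imwrite("pics/s6.png",im)
E
python3 f.py
```

```text
line up 22.2 [ 0.4666 -0.2431  0.0839] [-0.2 -0.1 -1. ] 0.682
('in', False) 24.4 [ 0.4704 -0.1844  0.0838] [ 0.4  0.5 -1.3] 0.682
('down', False) 24.6 [ 0.4704 -0.1843  0.0814] [ 0.9 -0.  -1.1] 0.681
open 25.2 [ 0.4704 -0.1843  0.0815] [0.  0.  0.2] 0.848
out 26.2 [ 0.4649 -0.2676  0.0815] [-0.6  0.3 -0.1] 0.85
```

View pics/s6.png

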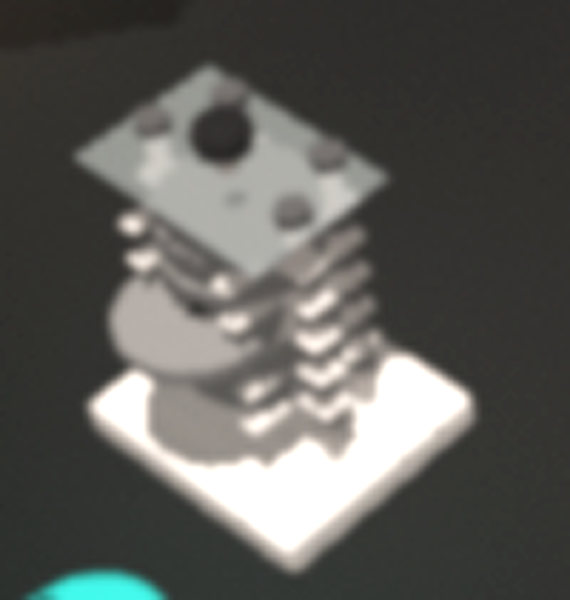

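The disc rests level on the third ledges, rim protruding at crop (130,330). I press it home with the shut fingers.

```bash
cat > g.py <<'E'
from h import *
from workcell import env
from a2 import st
T=15
P=lambda y,z=.089:pose(CA,[0,y,z],T,1)[0]
env.gripper_to(0)
env.goto(*pose(CA,[0,-.15,.14],T,1))
env.move_straight(P(-.08),rate=.1);st("front")
r=env.move_straight(P(-.036),rate=.03,force_limit=4);st(("near",r))
r=env.move_straight(P(-.027),rate=.008,force_limit=3.5);st(("home",r))
s=env.read_state()["position"];print("rack y",(R.from_euler('z',-CA[2]).apply(s-[CA[0],CA[1],0])*1e3).round(1))
env.move_straight(P(-.10),rate=.1)
env.move_straight(P(-.15,.22),rate=.2);st("away")
p=env.grab_frame("scene");q=env.grab_frame("top")
a=cv2.resize(p["image"][175:280,165:265],(500,525),interpolation=cv2.INTER_CUBIC)
b=cv2.resize(q["image"][220:325,360:415],(275,525),interpolation=cv2.INTER_CUBIC)
cv2.imwrite("pics/s7.png",np.clip(np.hstack([a,b])*1.2,0,255).astype(np.uint8))
import pickle;P0=pickle.load(open("p0.pkl","rb"))
for n,i in(("scene",p),("top",q)):
    d=np.abs(i["image"].astype(int)-P0[n]["image"]).max(2)>45
    print(n,[c[:5].tolist() for c in cv2.connectedComponentsWithStats(d.astype(np.uint8))[2][1:] if c[4]>12])
E
python3 g.py
```

```text
front 29.8 [ 0.4661 -0.2487  0.0896] [ 0.6 -0.6 -0.3] 0.006
('near', False) 31.4 [ 0.4689 -0.2043  0.089 ] [-0.3 -0.4  0.1] 0.007
('home', True) 32.2 [ 0.4688 -0.1984  0.0888] [-0.3 -1.   1.3] 0.009
rack y [ -0.5 -30.2  88.8]
away 33.9 [ 0.4612 -0.3172  0.2192] [ 0.1 -0.  -0.6] 0.005
scene [[0, 1, 8, 7, 43], [8, 0, 111, 46, 1930], [116, 0, 35, 57, 1107], [290, 0, 35, 29, 374], [331, 0, 10, 23, 143], [0, 12, 6, 13, 44], [0, 26, 3, 10, 26], [252, 35, 16, 9, 78], [0, 47, 11, 53, 351], [84, 49, 32, 12, 200], [131, 54, 32, 22, 295], [113, 63, 71, 63, 2661], [71, 70, 30, 46, 591], [106, 78, 26, 19, 120], [154, 121, 16, 36, 299], [100, 132, 8, 12, 71], [126, 133, 30, 12, 196], [303, 150, 8, 5, 29], [62, 205, 6, 5, 20], [55, 214, 34, 28, 251], [75, 216, 10, 9, 49], [89, 227, 22, 18, 159], [1, 245, 26, 43, 401]]
top [[592, 208, 7, 13, 72], [572, 216, 26, 106, 1327], [564, 234, 2, 13, 14], [240, 240, 7, 20, 76], [563, 265, 6, 6, 13], [564, 289, 2, 27, 27], [542, 344, 98, 56, 1019]]
```

View pics/s7.png

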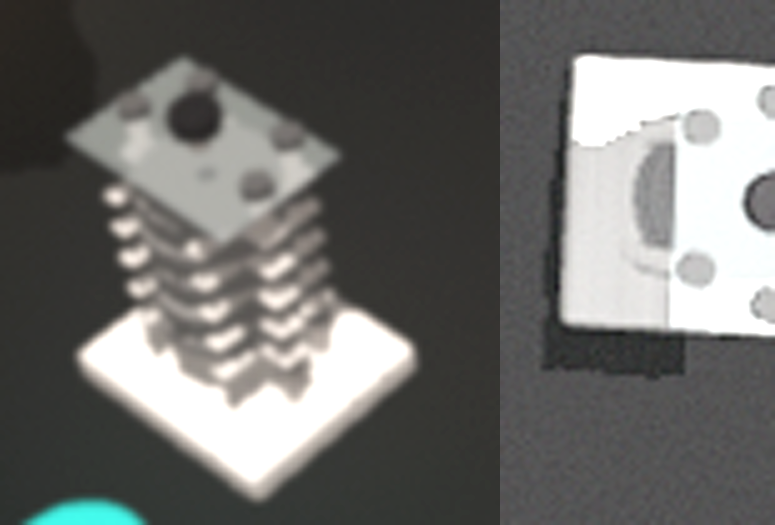

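The disc is flush with its neighbours, and contact at rack y = -30.2 mm matches the home position. The picture differences show only the disc gone from the stand and the arm itself having moved.

```bash
python3 -c "
from workcell import env
env.dwell(.3);print(env.close_job())"
```

```text
the job is handed in; nothing more can be done
None
```

I pushed the steel disc out of the drying stand, gripped it by its edge, pressed it home in the cassette's third slot and let go. The job was handed in at about 34 s of the 64 s allowed, and the pictures show no other object moved.

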